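Seat the filter drawer and hold the rinse key

TASK

The water filter's cartridge has just been changed: first push the filter unit's open drawer fully home so that it catches. Then take the flat-bladed service key off its hook (leave the other key hanging), work it gently, without forcing it, down past the sticky pins of the key switch on top of the unit until its collar is seated, and turn it clockwise a quarter turn to the stop. It springs back if let go and the rinse runs only while it is held, so finish while still gripping the key and holding it turned, and do not shift the other things on the worktop.

Things in the scene. Friction and masses are not known exactly. Their poses are not given: they have to be found in the camera images.
- filter_unit: White box, 240 (x) x 200 (y) x 95 mm high, fixed to the worktop; its drawer side faces its -x, towards the robot. Origin: centre of its underside, z up. The deck is flat at z = 95 mm; a steel swan-neck spout stands at the rear left (x +85, y +70 mm, up to z = 330 mm) and bends over to +y. The key switch is near the deck's right front corner.
- filter_drawer (a joint): How far the filter drawer is out, m: 0 = home (stop); starts 0.030 to 0.052. Pushing it along the unit's +x takes 1 to 2 N, then about 5 N over a spring catch between 17 and 6 mm before home; past that the catch pulls it to 0 and holds it.
- drawer_front (a point): Centre of the outer face of the drawer's front panel, z = 48 mm; moves with the drawer. Panel 190 mm wide, bottom edge 15 mm and top edge 81 mm above the worktop; the face looks to the unit's -x and is flush with the unit's front (x = -120 mm) when home. Axes as the unit's.
- keyway (a point): Centre of the keyway's mouth on the key switch's round steel escutcheon (38 mm diameter, 6 mm proud of the deck, z = 101 mm), at x -75, y -50 mm from the unit's origin. Axes as the unit's; it does not turn. The slot is 13 mm long (y) and 7 mm wide (x), its mouth flared 2.5 mm all round. The escutcheon, 6 mm thick, bars turning until the key is within 3 mm of its seat.
- barrel (a point): Point on the keyway's axis 9 mm below the mouth, in the sprung barrel (slot 11.5 x 5.5 mm). Two sticky spring pins here meet the nose with the collar about 15 mm and 9 mm above its seat. Pushed straight they bind and resist with some 15 to 40 N; while the key is rocked 0.1 rad each way about its vertical axis as it goes down they give way at about 10 N.
- key_barrel (a joint): Turn of the barrel, rad: 0 = rest (spring return), grows as the key turns clockwise seen from above; stop at 1.35. Spring torque 0.04 N m at rest, 0.09 N m at the stop. The key has up to 0.25 rad of play in the barrel and the grip, so the key itself turns about 1.5 to 1.6 rad to bring the barrel to its stop. While turned the key cannot be pulled out.
- service_key: Service key, 80 mm long, 50 g, hanging blade down. Origin: centre of the underside of its steel collar (20 mm diameter, z 0 to 10 mm); z up, y across its width, x through its thickness. Below the collar a round neck (5.6 mm diameter, 10 mm long), a flat blade 10 (y) x 4 mm from z = -10 to -24 mm and a tapered nose to z = -29 mm. Seated: origin at point keyway, y along the slot, either way round.
- key_grip (a point): On the service key's axis 29 mm above its origin, axes as the key's: middle of its flat black head, 32 mm wide (y), 9 mm thick (x), from 10 to 50 mm above the origin, with an oblong hole for the hook through it along x (14 mm wide, 27 to 43 mm above the origin). Pinch the head's two narrow edges here, closing along y.
- key_stand: Wooden key and letter stand, base 105 (x) x 140 (y) x 10 mm, fixed to the worktop. Origin: centre of its underside, z up, hooks to its -x. An upright panel 150 mm high has its front face at x = +18 mm; the letters behind it are lower than the panel.
- hook_left (a point): On the axis of the left hook, z = 135 mm, about where a key hangs; 45 mm to +y of the stand's origin. A level steel peg, 5 mm diameter, along the stand's x from the panel to 54 mm in front of it; the last 5 mm rise by 5 mm. To free a key lift it 8 mm and draw it along the stand's -x by 50 mm. Either key may hang here. Axes as the stand's.
- hook_right (a point): The same for the right hook, 45 mm to -y of the stand's origin.
- other_key: The key that stays: also 80 mm long, with a smaller black head 26 mm wide and a thin round shank 6.4 mm in diameter with a small bit at one side. Origin 43 mm below the top of its hole, as the service key's.
- kitchen_timer: Bystander: round white wind-up timer, 61 mm diameter, 54 mm high, before the gap between unit and stand. Origin: centre of its underside.
- capsule_1: Bystander: coffee capsule, 56 mm diameter, 30 mm high, at the right front. Origin: centre of its underside.
- capsule_4: Bystander: coffee capsule, 56 mm diameter, 30 mm high, in front of the key stand. Origin: centre of its underside.
- mug_grey: Bystander: mug with a handle, 82 x 119 mm, 100 mm high, behind the key stand, right of the unit. Origin: centre of its underside.
Not all that is in view belongs to the job. What is shaped like the other_key but blue or green is not meant.

How it is judged:
On the way, in this order (a step that is already met when the one before it is completed fails the run):
1. The filter drawer is home in its catch, the service key still on its hook (value of joint filter_drawer below 0.003 m and distance of service_key from where it was at the start of the episode below 0.03 m), for 0.3 s.
2. The service key is seated in the keyway, not yet turned (value of joint filter_drawer below 0.003 m and z of service_key in the frame of keyway below 0.004 m and horizontal distance between service_key and keyway below 0.004 m and angle between service_key's own z axis and vertical below 0.12 rad and value of joint key_barrel below 0.4 rad), for 0.1 s.
At the end, for the whole second after the job is handed in: Drawer within 3 mm of home; service key seated in the keyway (collar within 4 mm of the mouth's face, 4 mm sideways, upright within 0.12 rad), barrel turned beyond 1.15 of 1.35 rad and held there by the fingers gripping the key (over 2 N); the other key still hangs on its hook (value of joint filter_drawer below 0.003 m and z of service_key in the frame of keyway below 0.004 m and horizontal distance between service_key and keyway below 0.004 m and angle between service_key's own z axis and vertical below 0.12 rad and value of joint key_barrel above 1.15 rad and contact force between the fingers and service_key above 2 N and distance between other_key and key_stand below 0.13 m and height (world z) of other_key above 0.085 m); the arm keeps its last pose, push and grip.
It fails at once if A bystander (timer, capsule, mug) is shifted by more than 25 mm (distance of any of kitchen_timer, capsule_1, capsule_4, mug_grey from where it was at the start of the episode above 0.025 m).
It fails at once if The key is forced in: over 60 N between key and filter unit before it turns (contact force between service_key and filter_unit above 60 N and value of joint key_barrel below 0.2 rad).
It also fails if it takes over 72 s, if anything falls off the work surface, if the arm or the gripper's body presses on something with over 40 N, if the wrist force passes 120 N, or if a joint passes its speed limit or range.

ROBOT

A 6-joint arm with a two-finger parallel gripper is mounted at the origin on a cart in front of the work surface, level with it; the furniture and walls round the work are solid. World frame = base frame: x ahead of the robot, y to its left, z up, the work surface at z = 0. Lengths are in m, angles in rad, forces in N, time in s.
With the tool pointing down it reaches from about 0.325 to 0.775 m from the base axis. Payload 9.3 kg.
Tool frame: the origin (TCP) lies on the centre line of the jaws, within the pads' length; the fingertips stand 22 mm ahead of it and the grasp point (between the pads) lies 3 mm ahead of it (manip.finger_overhang is the distance from the TCP to the fingertips, in m); z points along the fingers, y is the line along which they close (so a half turn about z gives the same grasp; the last joint's range is limited). The gripper opens to 85 mm and grips with 20 to 120 N. Pads are 22 mm wide; open, the fingers measure 114 mm over their backs; the gripper's body (76 mm by 85 mm) begins 54 mm behind the grasp point. The pads swing forward as they close: fully open they stand 13 mm farther back than shut.
Start: joints at [0.995, 0.259, 0.021, 1.334, 0, 1.418], TCP at [0.226, 0.502, 0.253] pointing down, gripper open.
Joint ranges: [-3.04, 3.04], [-0.91, 1.82], [-1.04, 1.36], [-1.92, 1.95], [-1.52, 1.45], [-3.14, 3.14]. Speed limits (rad/s): [2.22, 2.22, 2.79, 3.14, 3.14, 3.14].

INTERFACE

Orientations are given as [roll, pitch, yaw] about the fixed x, y, z axes, in that order (R = Rz(yaw) Ry(pitch) Rx(roll)).
In Python, from cell import manip gives the robot as it stands.
- The arm moves only by the tool move_arm, never from a script. Its argument "targets" is a list of rows, each a list of 7 numbers: the shift along the world's x, y, z in mm, then the turn, a rotation vector about the world's x, y, z in rad, then the finger opening in mm, from 0 to 85.4. A call has 1 to 20 rows; each row shifts and turns the commanded pose from where the row before left it; what a row does not reach is not made up. A row lasts 1/12 s, in which the tool goes at most 41.7 mm and 7.16 degrees, less where a joint would pass 70% of its speed; a pose out of reach is approached as far as the arm can. A call is refused whole if a number of a shift passes 41.7 or a number of a turn 0.125, either way. A call with a gripper value outside its range is refused whole. The fingers move at their own pace and stop on an object; "grip_force" is the grip in N (left out, the last holds). Time passes only in rows, so rows that do not move let the fingers close. It gives the time, the measured TCP pose, the force, the opening and the grip force at its end, in the units of the state.
- manip.get_obs(): the state, without advancing time (a new reading comes with each control period).
- manip.camera(name): name is "scene" or "top" or "wrist"; returns a dict with "color" (384x512x3 uint8, red, green, blue), "fx", "fy", "cx", "cy" (pixels), "world_to_cam" (4x4, takes a point from world to camera coordinates). Camera axes: x right, y down, z forward; pixel columns grow to the right and rows downward; lengths in m; the calibration is good to about 2 mm. The wrist camera is an equidistant fisheye: a pixel r from the principal point sees the ray r / f radians off the axis. A picture is of the moment at which its call begins. There is no depth.
- manip.job_done(): hands the job in; it is judged then, once.
Trained networks look in a picture, given as the dict that the camera call returned (one of the last four; its "shot" number tells which), for a name from the list of things; names that differ only in an ending like _2 or _b are one class to them, and where a whole thing is asked for, a point or a joint stands for the part that bears it (a point fixed in the world has none). Each returns a list of dicts, best first, with "p" (0 to 1); they miss things now and then, are a little off and sometimes report something else, mostly with a low value. They report only what shows in the picture. A call takes as long as a camera call. They do not tell look-alikes from the thing itself.
- manip.find_in(picture, label): "bbox" ([left, top, right, bottom] in pixels, round what is visible of it).
The state is a dict: "clock": time; "q": joint angles; "joint_velocities": joint speeds; "tau": joint torques, N m; "eef_pos": TCP position; "tool_rot": TCP orientation; "wrist_force": force on the tool from outside, world axes, zero at the start; "torque": the same for the moment, N m; "width": finger opening in m; "grip_force": force on a finger pad.
Only numpy, scipy, OpenCV 4.12 (cv2) and the standard library are available. Lean on these libraries where they do the work, as an engineer would, in place of code of your own. Each camera call takes 0.05 s, during which the arm holds its last target. There are 200 camera calls.

## Working session

There is one attempt and no reset: what is moved stays moved. The work goes in short steps, Python scripts to look and compute and a tool call to move; the robot and the scene stay as the last step left them, time stands still between calls to the robot, and variables do not carry over. Pictures are saved under pics/ and viewed, at most 10 in all, crops included, and the job is handed in when it is done.

Besides the shell and the picture viewer there is one more tool, called after "Emit:" by a JSON object that holds its "op" and its "data". move_arm: Moves the arm, as the interface text tells. Its arguments: {"type":"object","properties":{"targets":{"type":"array"},"grip_force":{"type":"number"}},"required":["targets"]}

```bash
ls; mkdir -p pics; python3 - <<'E'
from cell import manip
import cv2,numpy as np
o=manip.get_obs();print(o['clock'],o['eef_pos'],o['tool_rot'],o['width'])
ims=[]
for n in ("scene","top"):
    p=manip.camera(n);ims.append(p["color"])
    print(n,p["fx"],p["fy"],p["cx"],p["cy"],np.round(p["world_to_cam"],4).tolist())
    for l in "filter_unit filter_drawer drawer_front keyway service_key key_grip key_stand hook_left other_key kitchen_timer capsule_1 mug_grey".split():
        try: print(l,[(round(d["p"],2),np.round(d["bbox"]).tolist()) for d in manip.find_in(p,l)[:4]])
        except Exception as e: print(l,e)
    cv2.imwrite(f"pics/{n}0.png",cv2.resize(p["color"][:,:,::-1],(800,600),interpolation=cv2.INTER_CUBIC))
E
```

```text
pics
0.0 [0.2255253  0.50134282 0.25264942] [-3.14024307e+00 -2.04398202e-04  2.71879882e+00] 0.08518805609327594
scene 425.0241134459938 425.0241134459938 258.7060556027721 194.2366502366331 [[-0.0651, -0.9978, -0.0089, -0.0784], [-0.8157, 0.0583, -0.5755, 0.5003], [0.5748, -0.0302, -0.8177, 0.7095], [0.0, 0.0, 0.0, 1.0]]
filter_unit [(0.7, [58.0, 72.0, 224.0, 256.0])]
filter_drawer [(0.64, [122.0, 218.0, 215.0, 258.0])]
drawer_front [(0.69, [118.0, 222.0, 213.0, 258.0])]
keyway [(0.97, [57.0, 65.0, 225.0, 258.0]), (0.68, [321.0, 190.0, 338.0, 215.0])]
service_key []
key_grip [(0.53, [323.0, 190.0, 338.0, 214.0])]
key_stand [(0.94, [269.0, 172.0, 337.0, 250.0]), (0.64, [286.0, 205.0, 292.0, 224.0])]
hook_left []
other_key [(0.65, [282.0, 205.0, 293.0, 220.0]), (0.62, [363.0, 212.0, 371.0, 238.0]), (0.48, [53.0, 71.0, 220.0, 256.0]), (0.43, [239.0, 205.0, 244.0, 224.0])]
kitchen_timer [(0.84, [217.0, 265.0, 246.0, 300.0])]
capsule_1 [(0.58, [282.0, 279.0, 308.0, 304.0])]
mug_grey [(0.93, [242.0, 125.0, 275.0, 174.0])]
top 491.0695678152695 491.0695678152695 248.91743205535548 185.16266127157184 [[0.0226, -0.9997, 0.0079, -0.1333], [-0.9887, -0.0235, -0.1481, 0.5301], [0.1482, -0.0045, -0.9889, 1.4053], [0.0, 0.0, 0.0, 1.0]]
filter_unit [(0.55, [92.0, 110.0, 221.0, 214.0])]
filter_drawer []
drawer_front [(0.89, [141.0, 198.0, 212.0, 222.0])]
keyway [(0.85, [91.0, 106.0, 221.0, 218.0]), (0.54, [214.0, 234.0, 232.0, 257.0])]
service_key []
key_grip [(0.57, [294.0, 193.0, 306.0, 202.0]), (0.22, [142.0, 110.0, 220.0, 214.0])]
key_stand [(0.76, [252.0, 174.0, 307.0, 213.0]), (0.34, [91.0, 112.0, 222.0, 214.0])]
hook_left [(0.84, [256.0, 176.0, 311.0, 218.0])]
other_key [(0.39, [324.0, 205.0, 336.0, 215.0])]
kitchen_timer [(0.64, [212.0, 233.0, 231.0, 254.0])]
capsule_1 [(0.85, [259.0, 238.0, 283.0, 258.0]), (0.7, [308.0, 243.0, 326.0, 263.0])]
mug_grey [(0.73, [238.0, 111.0, 266.0, 149.0])]
```

View pics/scene0.png

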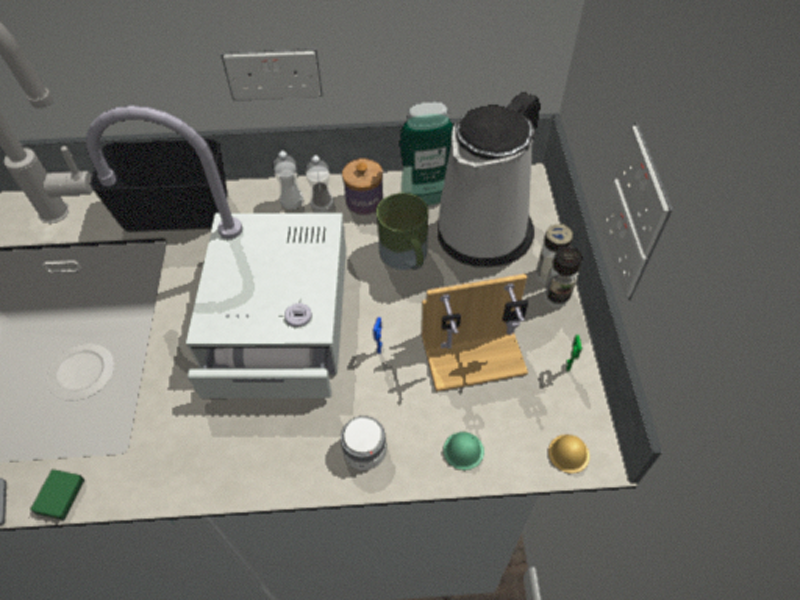

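View pics/top0.png

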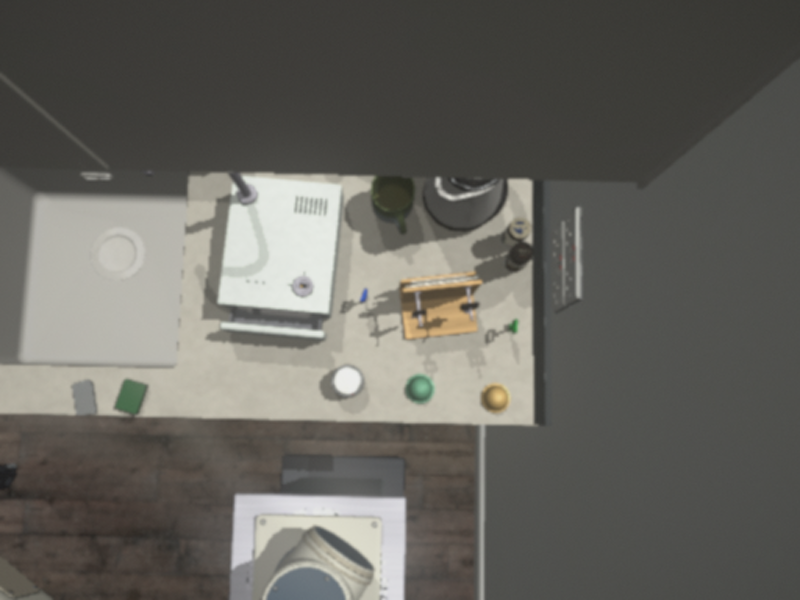

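Scene: the unit is at left with its deck corners about (213,214), (342,215), (332,347), (192,342) and the escutcheon at (298,315). The stand is at about (475,335) with a bigger-headed key on the right hook (515,310). I'll zoom in to get accurate corners.

```bash
python3 - <<'E'
from cell import manip
import cv2,numpy as np
def crop(im,x,y,w,h): return cv2.resize(im[y:y+h,x:x+w,::-1],(400,300),interpolation=cv2.INTER_CUBIC)
s=manip.camera("scene")["color"];t=manip.camera("top")["color"]
a=np.vstack([np.hstack([crop(s,115,130,120,90),crop(s,260,170,120,90)]),np.hstack([crop(t,135,110,120,90+30)[:300],crop(t,245,165,80,60)])])
# third crop rescaled: scale x 400/120, y 300/120
cv2.imwrite("pics/z.png",a)
E
```

```text
(no output)
```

View pics/z.png

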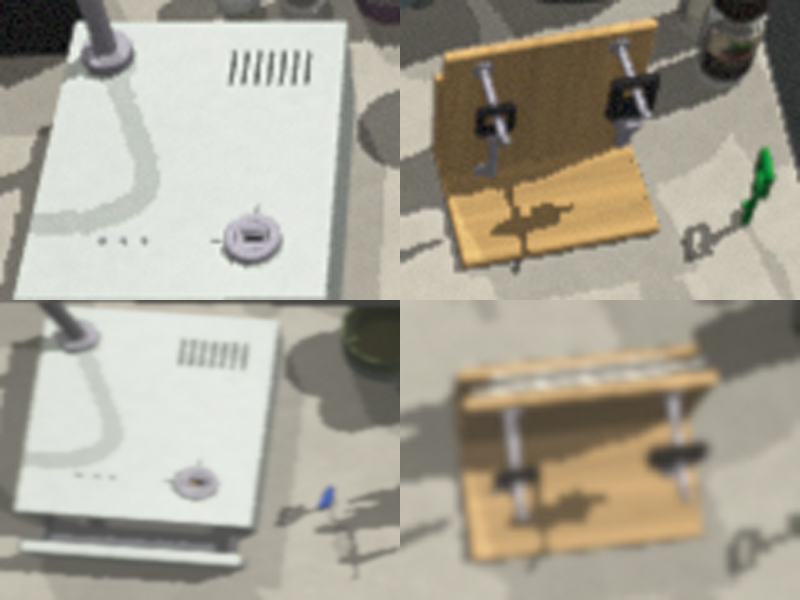

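```bash
cat > h.py <<'E'
import numpy as np
from scipy.optimize import least_squares
C={'s':(425.024,258.706,194.237,np.array([[-0.0651,-0.9978,-0.0089,-0.0784],[-0.8157,0.0583,-0.5755,0.5003],[0.5748,-0.0302,-0.8177,0.7095]])),
't':(491.07,248.917,185.163,np.array([[0.0226,-0.9997,0.0079,-0.1333],[-0.9887,-0.0235,-0.1481,0.5301],[0.1482,-0.0045,-0.9889,1.4053]]))}
def proj(c,P):
    f,cx,cy,M=C[c];p=M[:,:3]@P+M[:,3];return np.array([cx+f*p[0]/p[2],cy+f*p[1]/p[2]])
def W(q,P): c,s=np.cos(q[2]),np.sin(q[2]);return np.array([q[0]+c*P[0]-s*P[1],q[1]+s*P[0]+c*P[1],P[2]])
def fit(obs,q0):
    r=lambda q:np.concatenate([proj(c,W(q,np.array(P)))-uv for c,P,uv in obs])
    s=least_squares(r,q0,loss='soft_l1');return s.x,np.round(r(s.x).reshape(-1,2),1)
E
python3 - <<'E'
from h import *
z=.095;U=[('s',(.12,-.1,z),(219.1,137.2)),('s',(.12,.1,z),(138.4,136.6)),('s',(-.12,.1,z),(119.8,220)),('s',(-.12,-.1,z),(213,221.5)),('s',(-.075,-.05,.101),(190.3,201.1)),
('t',(.12,-.1,z),(218.7,118)),('t',(.12,.1,z),(148.5,114)),('t',(-.12,.1,z),(139.5,194.8)),('t',(-.12,-.1,z),(211.2,200.8)),('t',(-.075,-.05,.101),(193.5,182.8))]
q,r=fit(U,[.5,.1,0]);print(q,r.tolist(),W(q,(-.075,-.05,.101)))
d,r=fit([('t',(0,.095,.081),(142.2,207.2)),('t',(0,-.095,.081),(207.3,214.8))],[.4,.1,0]);
c,s=np.cos(q[2]),np.sin(q[2]);print(d,'front local x',(d[0]-q[0])*c+(d[1]-q[1])*s,'drawer front world',d)
S=[('s',(.018,.07,.15),(273.8,188.6)),('s',(.018,-.07,.15),(337.1,181.4)),('s',(-.0525,.07,.01),(278.6,247)),('s',(-.0525,-.07,.01),(337.1,236.5)),
('t',(.018,.07,.15),(258.4,186.6)),('t',(.018,-.07,.15),(308,181)),('t',(-.0525,.07,.01),(259.6,216)),('t',(-.0525,-.07,.01),(305.4,210.5))]
q,r=fit(S,[.45,-.2,0]);print(q,r.tolist());print('hookR',W(q,(-.02,-.045,.135)),W(q,(.018,-.045,.135)),W(q,(-.036,-.045,.135)))
# key head right: scene crop centre (633,95)->
for c,uv in (('s',(260+233/3.333,170+95/3.333)),('t',(245+279/5,165+158/5))):
  for zz in (.135,.125): print(c,zz,least_squares(lambda a:proj(c,np.array([a[0],a[1],zz]))-uv,[.45,-.2]).x)
for n,u in (('timer',(221.5,243)),('cap4',(269,248))):print(n,least_squares(lambda a:proj('t',np.array([a[0],a[1],.04]))-u,[.45,-.2]).x)
E
```

```text
[ 0.60389282  0.07912389 -0.06581407] [[-0.0, -0.3], [-0.5, 0.8], [-0.3, 0.6], [-0.0, -1.3], [0.8, 0.1], [-0.2, 0.6], [1.1, -1.5], [0.0, -0.2], [-1.0, 0.0], [0.5, 0.4]] [0.52576687 0.03416463 0.101     ]
[ 0.44793399  0.08766269 -0.09302836] front local x -0.1561827584566226 drawer front world [ 0.44793399  0.08766269 -0.09302836]
[ 0.50597069 -0.21528656  0.13770205] [[-0.7, -1.0], [0.3, -4.9], [0.2, 1.7], [1.0, 1.0], [-1.0, -0.4], [0.4, -0.6], [-0.6, 0.4], [0.1, 0.5]]
hookR [ 0.49233704 -0.26260594  0.135     ] [ 0.52997733 -0.25738978  0.135     ] [ 0.47648849 -0.26480222  0.135     ]
s 0.135 [ 0.4885349  -0.26070388]
s 0.125 [ 0.49527058 -0.26308911]
t 0.135 [ 0.49049834 -0.26340188]
t 0.125 [ 0.49178523 -0.26451761]
timer [ 0.36213963 -0.04555441]
cap4 [ 0.35092488 -0.18312266]
```

Emit:
{"op": "move_arm", "data": {"targets": [[12,-31.6,-4,0,0,0.028,0],[12,-31.6,-4,0,0,0.028,0],[12,-31.6,-4,0,0,0.028,0],[12,-31.6,-4,0,0,0.028,0],[12,-31.6,-4,0,0,0.028,0],[12,-31.6,-4,0,0,0.028,0],[12,-31.6,-4,0,0,0.028,0],[12,-31.6,-4,0,0,0.028,0],[12,-31.6,-4,0,0,0.028,0],[12,-31.6,-4,0,0,0.028,0],[12,-31.6,-4,0,0,0.028,0],[12,-31.6,-4,0,0,0.028,0],[12,-31.6,-4,0,0,0.028,0],[0,0,-25,0,0,0,0],[0,0,-25,0,0,0,0],[0,0,-25,0,0,0,0],[0,0,-25,0,0,0,0],[0,0,-25,0,0,0,0],[0,0,0,0,0,0,0]]}}

```text
clock: 2.98
eef_pos: [0.3795, 0.0906, 0.0731]
tool_rot: [-3.141, -0.006, 3.082]
wrist_force: [-0.8, -0.1, -0.3]
width: 0.0002
grip_force: 0.0
```

Emit:
{"op": "move_arm", "data": {"targets": [[15,-1,0,0,0,0,0],[15,-1,0,0,0,0,0],[15,-1,0,0,0,0,0],[10,-0.7,0,0,0,0,0],[8,-0.5,0,0,0,0,0],[8,-0.5,0,0,0,0,0],[6,-0.4,0,0,0,0,0],[6,-0.4,0,0,0,0,0],[4,-0.3,0,0,0,0,0],[4,-0.3,0,0,0,0,0]]}}

```text
clock: 3.82
eef_pos: [0.4727, 0.0847, 0.0763]
tool_rot: [3.142, -0.0, 3.083]
wrist_force: [-2.2, 0.7, 0.5]
width: 0.0003
grip_force: 1.0
```

Emit:
{"op": "move_arm", "data": {"targets": [[2,0,0,0,0,0,0],[2,0,0,0,0,0,0],[0,0,0,0,0,0,0]]}}

```text
clock: 4.07
eef_pos: [0.4752, 0.0848, 0.0757]
tool_rot: [-3.141, -0.003, 3.083]
wrist_force: [-6.7, 0.4, 0.4]
width: -0.0003
grip_force: 0.0
```

Emit:
{"op": "move_arm", "data": {"targets": [[2,0,0,0,0,0,0],[2,0,0,0,0,0,0],[0,0,0,0,0,0,0]]}}

```text
clock: 4.32
eef_pos: [0.4752, 0.0849, 0.0752]
tool_rot: [-3.141, -0.011, 3.083]
wrist_force: [-25.5, 0.4, 11.9]
width: -0.0001
grip_force: 0.0
```

```bash
python3 - <<'E'
from cell import manip
print(manip.get_obs()['wrist_force'],manip.get_obs()['eef_pos'])
E
```

```text
[-25.49799142   0.36548862  11.87979301] [0.47524871 0.08489682 0.07523101]
```

Emit:
{"op": "move_arm", "data": {"targets": [[-20,1,0,0,0,0,0],[-20,1,20,0,0,0,0],[-15,0,35,0,0,0,0],[0,0,40,0,0,0,0],[0,0,40,0,0,0,0],[0,0,35,0,0,0,50],[3,-35,0,0,0,0.02,50],[3,-35,0,0,0,0.02,50],[3,-35,0,0,0,0.02,50],[3,-35,0,0,0,0.02,50],[3,-35,0,0,0,0.02,50],[3,-35,0,0,0,0.02,50],[3,-35,0,0,0,0.02,50],[3,-35,0,0,0,0.02,50],[3,-35,0,0,0,0.02,50],[3,-32,0,0,0,0.02,50],[0,0,0,0,0,0,50],[0,0,0,0,0,0,50]]}}

```text
clock: 5.82
eef_pos: [0.4557, -0.262, 0.2457]
tool_rot: [3.141, -0.0, -3.003]
wrist_force: [-1.5, 1.3, 0.2]
width: 0.0502
grip_force: 0.0
```

```bash
python3 - <<'E'
from cell import manip
import cv2,numpy as np
p=manip.camera("wrist");t=manip.camera("top");s=manip.camera("scene")
print(p["fx"],p["cx"],p["cy"],np.round(p["world_to_cam"],4).tolist())
for l in ("key_grip","service_key","other_key","key_stand"): print(l,[(round(d["p"],2),np.round(d["bbox"]).tolist()) for d in manip.find_in(p,l)[:4]])
a=cv2.resize(p["color"],(533,400),interpolation=cv2.INTER_CUBIC)
b=cv2.resize(t["color"][100:220,120:280],(267,200),interpolation=cv2.INTER_CUBIC)
c=cv2.resize(s["color"][160:280,100:260],(267,200),interpolation=cv2.INTER_CUBIC)
cv2.imwrite("pics/w1.png",np.hstack([a,np.vstack([b,c])])[:,:,::-1])
E
```

```text
297.3186396354542 257.9861544402729 184.5460457394898 [[-0.1365, 0.9906, 0.0002, 0.3216], [0.9562, 0.1317, 0.2615, -0.4331], [0.2591, 0.0359, -0.9652, 0.2621], [0.0, 0.0, 0.0, 1.0]]
key_grip [(0.69, [234.0, 205.0, 274.0, 243.0])]
service_key [(0.64, [234.0, 208.0, 273.0, 237.0])]
other_key [(0.96, [336.0, 204.0, 373.0, 236.0]), (0.57, [169.0, 159.0, 190.0, 185.0]), (0.55, [380.0, 220.0, 414.0, 257.0])]
key_stand [(0.68, [226.0, 164.0, 373.0, 282.0])]
```

View pics/w1.png

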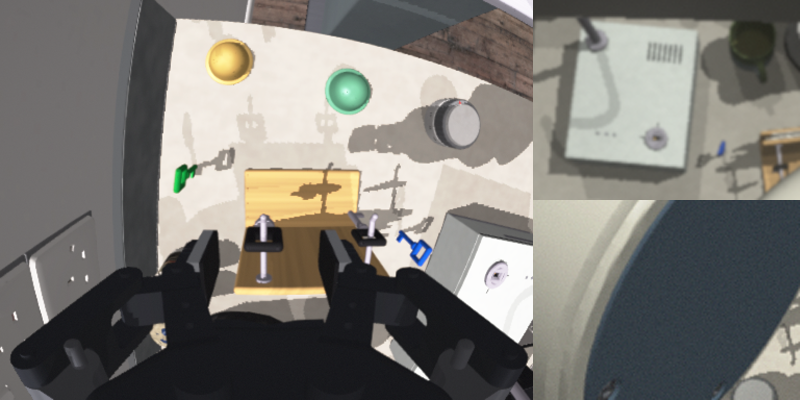

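The wrist picture shows the service key's head at about (264,239) on the right hook between the fingers. The drawer is flush in the top view, and the escutcheon is at (497,274).

```bash
cat >> h.py <<'E'
def wray(p,uv,z):
    "point at height z on the wrist camera's ray through pixel uv"
    d=(np.array(uv)-[p["cx"],p["cy"]])/p["fx"];t=np.hypot(*d);v=np.append(d/t*np.sin(t),np.cos(t))
    M=p["world_to_cam"];R=M[:3,:3];c=-R.T@M[:3,3];w=R.T@v;return c+w*(z-c[2])/w[2]
E
python3 - <<'E'
from cell import manip
from h import *
import cv2
p=manip.camera("wrist");g=p["color"].mean(2)
print(wray(p,(477.4,263.2),.101))
for r in (235,237,239): print(r,np.round(wray(p,(253.5,r),.1445),4))
cv2.imwrite("pics/w2.png",np.hstack([cv2.resize(p["color"][195:255,220:290],(400,343),interpolation=cv2.INTER_CUBIC),cv2.resize(p["color"][233:293,442:512],(400,343),interpolation=cv2.INTER_CUBIC)])[:,:,::-1])
E
```

```text
[0.52645184 0.03820635 0.101     ]
235 [ 0.4931 -0.2578  0.1445]
237 [ 0.4949 -0.2575  0.1445]
239 [ 0.4967 -0.2573  0.1445]
```

View pics/w2.png

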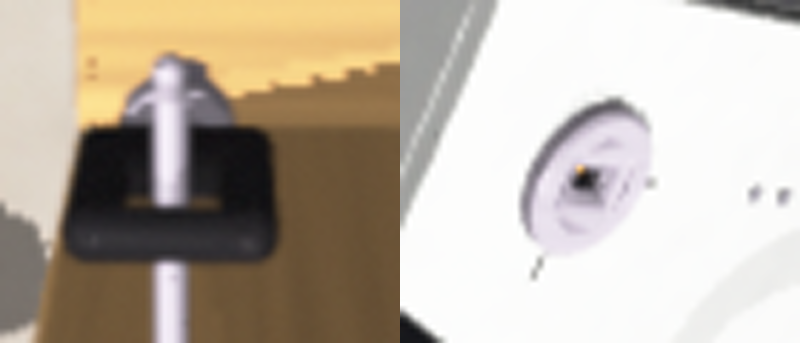

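Emit:
{"op": "move_arm", "data": {"targets": [[19,0.8,-10,0,0,0,50],[19,0.8,-10,0,0,0,50],[0,0,-25,0,0,0,50],[0,0,-25,0,0,0,50],[0,0,-25,0,0,0,50],[0,0,-15,0,0,0,50],[0,0,-10,0,0,0,50],[0,0,0,0,0,0,50]], "grip_force": 60}}

```text
clock: 6.88
eef_pos: [0.493, -0.2579, 0.1245]
tool_rot: [3.14, -0.002, -3.0]
wrist_force: [0.5, -0.1, 0.9]
width: 0.0498
grip_force: 0.0
```

Emit:
{"op": "move_arm", "data": {"targets": [[0,0,0,0,0,0,38],[0,0,0,0,0,0,34],[0,0,0,0,0,0,20],[0,0,0,0,0,0,20],[0,0,0,0,0,0,20]]}}

```text
clock: 7.3
eef_pos: [0.4943, -0.2591, 0.1275]
tool_rot: [-3.14, 0.002, -3.0]
wrist_force: [1.1, -0.4, 6.8]
width: 0.0308
grip_force: 59.1
```

Emit:
{"op": "move_arm", "data": {"targets": [[0,0,4,0,0,0,20],[0,0,4,0,0,0,20],[0,0,0,0,0,0,20],[-8,-1.1,0,0,0,0,20],[-10,-1.4,0,0,0,0,20],[-10,-1.4,0,0,0,0,20],[-10,-1.4,0,0,0,0,20],[-10,-1.4,0,0,0,0,20],[-12,-1.6,0,0,0,0,20]]}}

```text
clock: 8.05
eef_pos: [0.4325, -0.2672, 0.1343]
tool_rot: [-3.142, 0.0, -3.001]
wrist_force: [0.0, -0.3, -0.6]
width: 0.0314
grip_force: 59.3
```

```bash
python3 - <<'E'
from cell import manip
import cv2,numpy as np
p=manip.camera("wrist");t=manip.camera("top")
for l in ("key_grip","service_key","other_key"): print(l,[(round(d["p"],2),np.round(d["bbox"]).tolist()) for d in manip.find_in(p,l)[:3]])
cv2.imwrite("pics/w3.png",cv2.resize(p["color"][150:330,140:380],(800,600),interpolation=cv2.INTER_CUBIC)[:,:,::-1])
E
```

```text
key_grip [(0.6, [221.0, 210.0, 293.0, 285.0])]
service_key [(0.62, [218.0, 211.0, 296.0, 281.0])]
other_key [(0.66, [130.0, 205.0, 166.0, 257.0]), (0.24, [336.0, 77.0, 394.0, 136.0])]
```

View pics/w3.png

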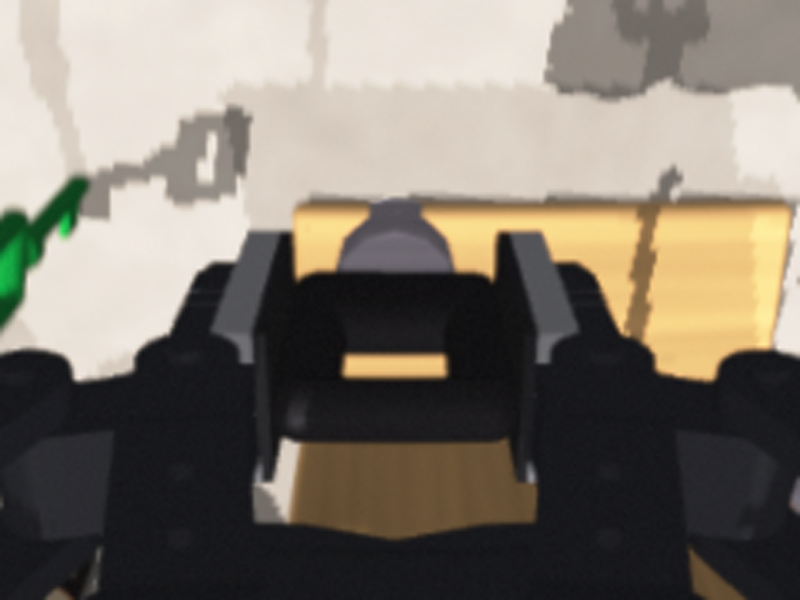

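```bash
cat >> h.py <<'E'
def wproj(p,P):
    M=p["world_to_cam"];c=M[:3,:3]@P+M[:3,3];t=np.arctan2(np.hypot(c[0],c[1]),c[2]);return np.array([p["cx"],p["cy"]])+p["fx"]*t*c[:2]/np.hypot(c[0],c[1])
E
python3 - <<'E'
from cell import manip
from h import *
p=manip.camera("wrist");o=manip.get_obs();T=o["eef_pos"];a=.141
ex=np.array([np.cos(a),np.sin(a),0]);ey=np.array([-np.sin(a),np.cos(a),0]);ez=np.array([0,0,1])
def key(q,x,y,z):  # q: x0,y0,z0(origin rel TCP), tilt about y
    c,s=np.cos(q[3]),np.sin(q[3]);return T+ex*(q[0]+c*x+s*(z-.029))+ey*(q[1]+y)+ez*(q[2]+.029-s*x+c*(z-.029))
obs=[((.0045,0,.049),None,282),((-.0045,0,.050),None,264),((0,0,-.029),258.5,210.5),((0,.016,.047),295,None),((0,-.016,.047),225,None),((0,.010,.005),276.5,None),((0,-.010,.005),241.4,None)]
def r(q):
    e=[]
    for P,u,v in obs:
        w=wproj(p,key(q,*P))
        if u: e.append(w[0]-u)
        if v: e.append(w[1]-v)
    return np.array(e+[(q[2]+.033)/.001,q[3]/.03])
s=least_squares(r,[0,0,-.033,0]);print(s.x,np.round(r(s.x),1))
for x,z in ((-.01,0),(-.01,.01),(.0045,.027),(-.0045,.043),(-.002,-.024)): print(x,z,wproj(p,key(s.x,x,0,z)))
E
```

```text
[ 0.00075941  0.00078161 -0.03487084 -0.01089207] [-0.4  0.7  0.6 -0.   2.2 -3.1  0.8 -0.2 -1.9 -0.4]
-0.01 0 [259.2213364  211.02057847]
-0.01 0.01 [259.28493623 217.42065993]
0.0045 0.027 [259.41556416 257.18729631]
-0.0045 0.043 [259.55608587 256.61022717]
-0.002 -0.024 [259.10432307 210.16465226]
```

Emit:
{"op": "move_arm", "data": {"targets": [[0,0,35,0,0,0,20],[0,0,40,0,0,0,20],[0,0,35,0,0,0,20],[9,33,0,0,0,-0.022,20],[10,33,0,0,0,-0.022,20],[10,33,0,0,0,-0.022,20],[10,33,0,0,0,-0.022,20],[11,34,-2,0,0,-0.023,20],[11,34,-4,0,0,-0.023,20],[11,34,-5,0,0,-0.024,20],[11,34,-6,0,0,-0.024,20],[10,34,-6,0,0,-0.024,20],[0,0,0,0,0,0,20],[0,0,0,0,0,0,20]]}}

```text
clock: 9.52
eef_pos: [0.5269, 0.037, 0.2206]
tool_rot: [3.142, -0.001, 3.081]
wrist_force: [-0.0, -0.1, 0.2]
width: 0.031
grip_force: 59.6
```

```bash
python3 - <<'E'
from cell import manip
from h import *
import cv2
p=manip.camera("wrist");print(np.round(p["world_to_cam"],4).tolist(), manip.get_obs()['eef_pos'],wproj(p,np.array([.526,.0355,.101])))
for l in ("keyway","service_key"): print(l,[(round(d["p"],2),np.round(d["bbox"]).tolist()) for d in manip.find_in(p,l)[:3]])
cv2.imwrite("pics/w4.png",cv2.resize(p["color"][150:300,160:360],(800,600),interpolation=cv2.INTER_CUBIC)[:,:,::-1])
E
```

```text
[[0.0622, 0.9981, -0.0002, -0.0699], [0.9635, -0.06, 0.2607, -0.5306], [0.2602, -0.0164, -0.9654, 0.2101], [0.0, 0.0, 0.0, 1.0]] [0.52683411 0.03583226 0.22095141] [255.91384698 185.02439774]
keyway [(0.62, [202.0, 129.0, 509.0, 373.0])]
service_key [(0.72, [220.0, 208.0, 298.0, 281.0])]
```

View pics/w4.png

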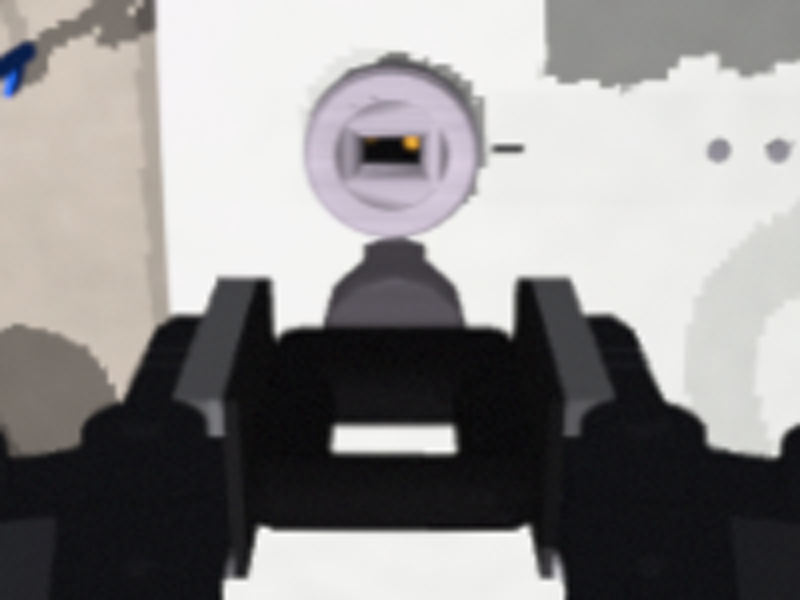

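```bash
python3 - <<'E'
from cell import manip
from h import *
p=manip.camera("wrist");o=manip.get_obs();T=o["eef_pos"];a=o["tool_rot"][2]-np.pi;print(T,a)
K=wray(p,(258,187.6),.101);print(K)
ex=np.array([np.cos(a),np.sin(a)]);ey=np.array([-ex[1],ex[0]])
k=T[:2]+ex*.0008+ey*.0008;print('key',k,'dx',K[:2]-k)
for d in ((-.002,0,-.024),(0,0,-.029)): print(wproj(p,np.append(k,T[2]-.0345)+np.append(ex*d[0],d[2])))
for u in (258.2,259): print(wray(p,(u,209.5),T[2]-.0345-.024)-T)
E
```

```text
[0.52671705 0.0341199  0.22147508] -0.06569779535504994
[0.52846946 0.03443706 0.101     ]
key [0.52756785 0.03486565] dx [ 0.00090161 -0.00042859]
[258.53534662 209.52091523]
[258.52598682 209.77928222]
[-0.00117335  0.00066402 -0.0585    ]
[-0.00113936  0.00117448 -0.0585    ]
```

```bash
python3 - <<'E'
from cell import manip
from h import *
A=[]
for i in range(6):
    p=manip.camera("wrist");T=manip.get_obs()["eef_pos"];M=p["world_to_cam"];c=-M[:3,:3].T@M[:3,3]
    K=wray(p,(258,187.6),.101);N=wray(p,(258.5,209.5),c[2]-.1205-.0585)
    A.append(np.r_[T,c,K[:2],N[:2]])
A=np.array(A);print(np.round(A,4).tolist());print(np.round(A.mean(0),4))
E
```

```text
[[0.5267, 0.034, 0.2215, 0.4606, 0.0388, 0.342, 0.5285, 0.0341, 0.5256, 0.0347], [0.5267, 0.0339, 0.2215, 0.4605, 0.0386, 0.342, 0.5285, 0.034, 0.5256, 0.0345], [0.5267, 0.034, 0.2216, 0.4605, 0.0386, 0.342, 0.5285, 0.0339, 0.5256, 0.0345], [0.5267, 0.0341, 0.2215, 0.4605, 0.0387, 0.342, 0.5285, 0.034, 0.5256, 0.0345], [0.5267, 0.0342, 0.2215, 0.4605, 0.0388, 0.342, 0.5285, 0.0341, 0.5255, 0.0346], [0.5267, 0.0344, 0.2214, 0.4605, 0.0389, 0.342, 0.5285, 0.0342, 0.5255, 0.0348]]
[0.5267 0.0341 0.2215 0.4605 0.0387 0.342  0.5285 0.0341 0.5256 0.0346]
```

Emit:
{"op": "move_arm", "data": {"targets": [[0.9,-0.5,-10,0,0,0,20],[0,0,-15,0,0,0,20],[0,0,-15,0,0,0,20],[0,0,-10,0,0,0,20],[0,0,-4,0,0,0,20],[0,0,-3,0,0,0,20],[0,0,-2,0,0,0,20],[0,0,-2,0,0,0,20],[0,0,0,0,0,0,20],[0,0,0,0,0,0,20],[0,0,0,0,0,0,20]]}}

```text
clock: 10.93
eef_pos: [0.5278, 0.0345, 0.1607]
tool_rot: [-3.142, 0.001, 3.077]
wrist_force: [-0.2, -0.2, 0.1]
width: 0.0314
grip_force: 59.6
```

Emit:
{"op": "move_arm", "data": {"targets": [[0,0,-2,0,0,0,20],[0,0,-2,0,0,0,20],[0,0,-2,0,0,0,20],[0,0,-1,0,0,0,20],[0,0,0,0,0,0,20],[0,0,0,0,0,0,20]]}}

```text
clock: 11.43
eef_pos: [0.5276, 0.0349, 0.1531]
tool_rot: [3.141, -0.0, 3.077]
wrist_force: [1.0, 3.1, -1.0]
width: 0.0314
grip_force: 59.5
```

Emit:
{"op": "move_arm", "data": {"targets": [[0.2,0.5,0,0,0,0.1,20],[0,0,-0.5,0,0,-0.1,20],[0,0,-0.5,0,0,-0.1,20],[0,0,-0.5,0,0,0.1,20],[0,0,-0.5,0,0,0.1,20],[0,0,-0.5,0,0,-0.1,20],[0,0,-0.5,0,0,-0.1,20],[0,0,-0.5,0,0,0.1,20]]}}

```text
clock: 12.1
eef_pos: [0.528, 0.0351, 0.1501]
tool_rot: [3.141, 0.001, 3.063]
wrist_force: [-1.0, 2.9, 4.3]
width: 0.0312
grip_force: 60.0
```

Emit:
{"op": "move_arm", "data": {"targets": [[0,0.5,-0.5,0,0,0.1,20],[0,0,-0.5,0,0,-0.1,20],[0,0,-0.5,0,0,-0.1,20],[0,0,-0.5,0,0,0.1,20],[0,0,-0.5,0,0,0.1,20],[0,0,-0.5,0,0,-0.1,20],[0,0,-0.5,0,0,-0.1,20],[0,0,-0.5,0,0,0.1,20]]}}

```text
clock: 12.77
eef_pos: [0.5281, 0.0355, 0.1463]
tool_rot: [3.141, 0.001, 3.063]
wrist_force: [1.6, 1.2, 6.4]
width: 0.0314
grip_force: 60.3
```

Going down well; I'll continue.

Emit:
{"op": "move_arm", "data": {"targets": [[0,0.2,-0.5,0,0,0.1,20],[0,0,-0.5,0,0,-0.1,20],[0,0,-0.5,0,0,-0.1,20],[0,0,-0.5,0,0,0.1,20],[0,0,-0.5,0,0,0.1,20],[0,0,-0.5,0,0,-0.1,20],[0,0,-0.5,0,0,-0.1,20],[0,0,-0.5,0,0,0.1,20]]}}

```text
clock: 13.43
eef_pos: [0.5284, 0.0356, 0.1432]
tool_rot: [-3.141, 0.003, 3.063]
wrist_force: [-3.2, 2.9, 14.3]
width: 0.0307
grip_force: 61.1
```

Emit:
{"op": "move_arm", "data": {"targets": [[0,0,-0.5,0,0,0.1,20],[0,0,-0.5,0,0,-0.1,20],[0,0,-0.5,0,0,-0.1,20],[0,0,-0.5,0,0,0.1,20],[0,0,-0.5,0,0,0.1,20],[0,0,-0.5,0,0,-0.1,20],[0,0,-0.5,0,0,-0.1,20],[0,0,-0.5,0,0,0.1,20]]}}

```text
clock: 14.1
eef_pos: [0.5285, 0.0357, 0.1398]
tool_rot: [3.142, 0.003, 3.064]
wrist_force: [-4.4, 3.1, 20.1]
width: 0.0312
grip_force: 61.7
```

Emit:
{"op": "move_arm", "data": {"targets": [[-0.2,0.2,0,0,0,0.1,20],[0,0,0,0,0,-0.1,20],[0,0,-0.3,0,0,-0.1,20],[0,0,0,0,0,0.1,20],[0,0,-0.3,0,0,0.1,20],[0,0,0,0,0,-0.1,20],[0,0,-0.3,0,0,-0.1,20],[0,0,0,0,0,0.1,20]]}}

```text
clock: 14.77
eef_pos: [0.5276, 0.0359, 0.1374]
tool_rot: [3.142, 0.001, 3.063]
wrist_force: [-1.8, 2.4, 4.5]
width: 0.0308
grip_force: 60.2
```

Emit:
{"op": "move_arm", "data": {"targets": [[0,0,-0.4,0,0,0.1,20],[0,0,-0.4,0,0,-0.1,20],[0,0,-0.4,0,0,-0.1,20],[0,0,-0.4,0,0,0.1,20],[0,0,-0.4,0,0,0.1,20],[0,0,-0.4,0,0,-0.1,20],[0,0,-0.4,0,0,-0.1,20],[0,0,-0.4,0,0,0.1,20]]}}

```text
clock: 15.43
eef_pos: [0.5282, 0.0358, 0.1344]
tool_rot: [3.142, 0.002, 3.063]
wrist_force: [0.0, 2.0, 8.4]
width: 0.031
grip_force: 60.5
```

Emit:
{"op": "move_arm", "data": {"targets": [[0,0,-0.5,0,0,0,20],[0,0,-0.5,0,0,0,20],[0,0,0,0,0,0,20],[0,0,0,0,0,0,20]]}}

```text
clock: 15.77
eef_pos: [0.5282, 0.0358, 0.1342]
tool_rot: [-3.141, 0.003, 3.077]
wrist_force: [-2.2, 2.4, 13.8]
width: 0.0313
grip_force: 61.5
```

Emit:
{"op": "move_arm", "data": {"targets": [[0,0,0,0,0,-0.1,20],[0,0,0,0,0,-0.1,20],[0,0,0,0,0,-0.1,20],[0,0,0,0,0,-0.1,20],[0,0,0,0,0,-0.1,20],[0,0,0,0,0,-0.1,20],[0,0,0,0,0,0,20]]}}

```text
clock: 16.35
eef_pos: [0.5279, 0.0364, 0.1342]
tool_rot: [3.14, 0.001, 2.471]
wrist_force: [-4.3, 4.5, 14.8]
width: 0.031
grip_force: 61.3
```

```bash
python3 - <<'E'
from cell import manip
o=manip.get_obs();print(o["torque"],o["tool_rot"],o["wrist_force"])
E
```

```text
[1.31502168 0.71921334 0.01724444] [3.13954074e+00 1.03233928e-03 2.47120953e+00] [-4.3147073   4.50514803 14.83863316]
```

Emit:
{"op": "move_arm", "data": {"targets": [[-0.2,0.2,0,0,0,-0.1,20],[-0.1,0.2,0,0,0,-0.1,20],[0,0,0,0,0,-0.1,20],[0,0,0,0,0,-0.1,20],[0,0,0,0,0,-0.1,20],[0,0,0,0,0,-0.1,20],[0,0,0,0,0,-0.1,20],[0,0,0,0,0,-0.1,20],[0,0,0,0,0,0,20],[0,0,0,0,0,0,20]]}}

```text
clock: 17.18
eef_pos: [0.5281, 0.0372, 0.1342]
tool_rot: [3.138, -0.002, 1.677]
wrist_force: [-1.2, 8.0, 13.4]
width: 0.0313
grip_force: 61.1
```

```bash
python3 - <<'E'
from cell import manip
o=manip.get_obs();print(o["torque"],o["tool_rot"],o["wrist_force"])
E
```

```text
[1.83432082 0.14104507 0.04595901] [ 3.13828259e+00 -1.60806717e-03  1.67707390e+00] [-1.24313288  7.99546343 13.415811  ]
```

Emit:
{"op": "move_arm", "data": {"targets": [[0,0.5,0,0,0,-0.08,20],[0,0.3,0,0,0,-0.07,20],[0,0,0,0,0,0,20],[0,0,0,0,0,0,20]]}}

```text
clock: 17.52
eef_pos: [0.5282, 0.0375, 0.1342]
tool_rot: [3.138, -0.001, 1.527]
wrist_force: [0.0, 5.4, 11.5]
width: 0.0312
grip_force: 61.0
```

```bash
python3 - <<'E'
from cell import manip
o=manip.get_obs();print(o["torque"],o["tool_rot"],o["wrist_force"])
E
```

```text
[1.22622497 0.07522196 0.04673733] [ 3.13834761e+00 -9.46855256e-04  1.52693222e+00] [ 0.03307565  5.43237329 11.47310637]
```

Emit:
{"op": "move_arm", "data": {"targets": [[0,0,0,0,0,-0.06,20],[0,0,0,0,0,-0.06,20],[0,0,0,0,0,0,20],[0,0,0,0,0,0,20]]}}

```text
clock: 17.85
eef_pos: [0.5285, 0.0375, 0.1342]
tool_rot: [3.138, -0.001, 1.407]
wrist_force: [0.8, 4.8, 10.7]
width: 0.0313
grip_force: 60.9
```

```bash
python3 - <<'E'
from cell import manip
import cv2
o=manip.get_obs();print(o["torque"],o["tool_rot"],o["wrist_force"])
p=manip.camera("wrist")
cv2.imwrite("pics/w5.png",cv2.resize(p["color"][150:300,160:360],(800,600),interpolation=cv2.INTER_CUBIC)[:,:,::-1])
E
```

```text
[ 1.22475759 -0.2686707   0.16159498] [ 3.13796150e+00 -1.42366429e-03  1.40715500e+00] [ 0.82872563  4.79436199 10.6715713 ]
```

View pics/w5.png

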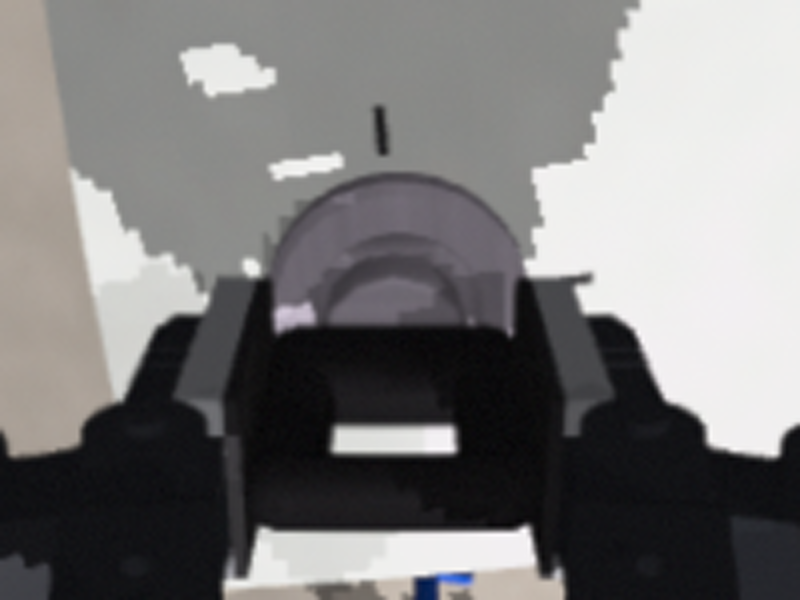

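The picture shows the collar at (395,300) down on the escutcheon, with the head still square in the fingers. The torque jumped from 0.05 to 0.16 N m, so the barrel is at its stop. Handing in.

```bash
python3 - <<'E'
from cell import manip
print(manip.job_done())
E
```

```text
the job is handed in; nothing more can be done
None
```

I pushed the drawer home, seated the service key and turned it about 1.67 rad clockwise to the stop. I handed the job in still gripping it at about 61 N; no verdict came back.

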